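# Shut the draught cover and tare the balance

## Robot

A 6-joint arm with a two-finger parallel gripper is mounted at the origin on a cart in front of the work surface, level with it; the furniture and walls round the work are solid. World frame = base frame: x ahead of the robot, y to its left, z up, the work surface at z = 0. Lengths are in mm, angles in rad, forces in N, time in s.
With the tool pointing down it reaches from about 350 to 775 mm from the base axis. Payload 7.3 kg.
Tool frame: the origin (TCP) lies on the centre line of the jaws, within the pads' length; the fingertips stand 22 mm ahead of it and the grasp point (between the pads) lies 3 mm ahead of it (bot.finger_overhang is the distance from the TCP to the fingertips, in mm); y points along the fingers, z is the direction in which the jaws open and shut, and the axes are right-handed (so a half turn about y gives the same grasp; the last joint's range is limited). The gripper opens to 92 mm and grips with 3 to 60 N. Pads are 19 mm wide; open, the fingers measure 130 mm over their backs; the gripper's body (75 mm by 190 mm) begins 47 mm behind the grasp point.
Start: joints at [1.155, 0.342, 1.524, -0, 1.275, -0.146], TCP at [139.916, 506.03, 248.741] pointing down, gripper open.
Joint ranges: [-2.53, 2.53], [-0.77, 2.02], [0.04, 2.7], [-1, 4.14], [0.28, 2.66], [-3.11, 3.11]. Speed limits (rad/s): [2.57, 2.57, 3.14, 3.14, 3.14, 3.14].

## Interface

Orientations are given as [roll, pitch, yaw] about the fixed x, y, z axes, in that order (R = Rz(yaw) Ry(pitch) Rx(roll)).
In Python, from plant import bot, viewer, find_in, spot_point gives the robot as it stands.
- The arm moves only by the tool send_rows, never from a script. Its argument "moves" is a list of rows, each a list of 3 entries, a list of its own where there are three numbers: the shift along the tool's x, y, z in mm, then the turn, a rotation vector about the tool's x, y, z in degrees, then the finger opening in mm, from 0 to 91.8. A call has 1 to 20 rows; each row shifts and turns the pose as measured when the row begins, along the tool's axes as they then stand; what a row does not reach is not made up. A row lasts 1/8 s, in which the tool goes at most 62.5 mm and 10.7 degrees, less where a joint would pass 70% of its speed; a pose out of reach is approached as far as the arm can. A call with a gripper value outside its range is refused whole. The fingers move at their own pace and stop on an object; the grip force is fixed at half the most. Time passes only in rows, so rows that do not move let the fingers close. It gives the time, the measured TCP pose, the force and the opening at its end, in the units of the state.
- bot.get_obs(): the state, without advancing time (a new reading comes with each control period).
- viewer.capture(name): name is "side" or "top"; returns the picture (480x640x3 uint8, blue, green, red); there is no depth.
- viewer.camera_model(name): a dict with "fx", "fy", "cx", "cy" (pixels), "rvec" (rotation vector, rad) and "tvec" (3), from world to camera coordinates, as OpenCV has them. Camera axes: x right, y down, z forward; pixel columns grow to the right and rows downward; lengths in mm; the calibration is good to about 2 mm. A picture is of the moment at which its call begins. camera_model takes no time and is no camera call.
- bot.close_job(): hands the job in, once; it reports no verdict.
Trained networks look in the newest picture that a camera, given by its name, has taken for a name from the list of things; names that differ only in an ending like _2 or _b are one class to them, and where a whole thing is asked for, a point or a joint stands for the part that bears it (a point fixed in the world has none). Each returns a list of dicts, best first, with "conf" (0 to 1); they miss things now and then, are a little off and sometimes report something else, mostly with a low value. They report only what shows in the picture. A call takes as long as a camera call. They do not tell look-alikes from the thing itself.
- find_in(camera, thing): "extent" ([centre column, centre row, width, height] in pixels, round what is visible of it).
- spot_point(camera, thing): "point" ([column, row] in pixels: a listed point, or the origin of a listed thing).
The state is a dict: "time": time; "joint_positions": joint angles; "dq": joint speeds; "tau": joint torques, N m; "tool_pos": TCP position; "tcp_rot": TCP orientation; "contact_force": force on the tool from outside, world axes, zero at the start; "moment": the same for the moment, N m; "grip_width": finger opening in mm.
Only numpy, scipy, OpenCV 4.12 (cv2) and the standard library are available. Lean on these libraries where they do the work, as an engineer would, in place of code of your own. Each camera call takes 0.05 s, during which the arm holds its last target.

## Task

The empty weighing dish is on the balance pan, ready for the next sample. Only pushing and pressing with the fingers, slide the balance's clear draught cover fully shut by its tab, then reach a fingertip into the recessed well of the oblong tare key, press the key fully down, keep it down for about a second and let it spring back. Do not tare while the cover is open, do not press the round power key, and pick up or shift nothing: dish, jars, bottle and tweezers stay where they are.

Things in the scene. Friction and masses are not known exactly. Their poses are not given: they have to be found in the camera images.
- balance: White balance fixed on the table, 270 mm deep (its x), 250 wide (y), 152 high. Origin on the table; casing spans x -158 to 113, y -126 to 126; +x is front to rear, +y its left seen from the front. Level grey panel, x -155 to -25, 55 high, with two finger wells. Behind it, from x = -28: right (y < -10) a housing with display, left a clear chamber with pan; on top two rails along y at x -20, 108.
- draught_cover (a joint): Position in m of the clear pane that slides over the weighing chamber: 0 = fully shut (end stop), 0.105 = fully open. It opens towards the balance's -y (right, over the housing) and shuts towards +y. It stays where it is left; 1 to 3 N moves it. Top of the pane 149 mm above the table.
- cover_tab (a point): Centre of the upright grey tab on the sliding pane, by which it is pushed: a wall 56 mm long along the balance's x and 8 mm thick along y. The point is 161 mm above the table, the tab's top 173; below 153 mm it has a foot 16 mm wide. The rails beside the pane are 152 mm high. Moves with the pane; axes as the balance's.
- tare_well (a point): Centre of the mouth of the tare key's well, level with the panel, 55 mm above the table: the right-hand well (balance x -115, y -55). Opening 50 mm along the balance's y by 38 mm along its x, upright walls, 20 mm deep. Axes as the balance's. The housing's front face stands 87 mm behind this point, 97 mm taller than the panel; the casing's front edge is 43 mm in front.
- tare_key_top (a point): Centre of the top of the tare key, a white oblong key 36 mm (balance y) by 18 mm (x) in the middle of its well; when up its top is 13 mm below the panel, 42 mm above the table. Moves with the key; axes as the balance's.
- tare_key (a joint): How far the tare key is pressed, in m: 0 = up, 0.005 = fully down at its stop. It starts to move at about 1.7 N, is fully down at about 3.7 N, and springs back by itself.
- power_key_top (a point): Centre of the top of the power key, a white round key 18 mm across in the left-hand well (balance x -115, y +55; same well size), its top 13 mm below the panel. Not to be pressed.
- power_key (a joint): How far the power key is pressed, in metres: 0 = up, 0.005 = down. Same spring as the tare key. Leave it alone.
- weighing_dish: Loose open round aluminium dish, 62 mm across, 16 mm high, on the pan inside the weighing chamber. Origin at the centre of its underside, 69 mm above the table. Leave it.
- jar_a: Small loose glass jar with black screw cap, 30 mm across, 53 mm high, on the table left of the balance. Origin at the centre of its underside. Leave it.
- jar_b: Small loose glass jar with black screw cap, 31 mm across, 51 mm high, on the table left of the balance. Origin at the centre of its underside. Leave it.
- powder: Loose white and brown bottle, 37 mm across, 78 mm high, on the table left of the balance. Origin at the centre of its underside. Leave it.
- tweezers_1: Loose steel tweezers, 126 x 24 x 8 mm, flat on the table at the left front of the balance. Origin at the centre of the underside, x along the length. Leave them.
There are look-alikes about, which are no part of the job. Leave any blue or orange look-alike of the powder alone.

How it is judged (in metres and radians):
On the way, in this order (a step that is already met when the one before it is completed fails the run):
1. the draught cover is fully shut (within 4 mm of its stop) (value of joint draught_cover below 0.004 m), for 0.2 s.
2. the tare key is kept fully down (at least 4 mm) for half a second by the fingers, with the cover shut (value of joint tare_key above 0.004 m and value of joint draught_cover below 0.004 m and contact force between the fingers and balance above 0.5 N), for 0.5 s.
At the end, for the whole second after the job is handed in: The cover is shut within 4 mm, the tare key has sprung back up (under 1 mm), the power key is up, the dish is within 10 mm and the jars, bottle and tweezers are upright and within 15 mm of where they stood (value of joint draught_cover below 0.004 m and value of joint each of tare_key, power_key below 0.001 m and distance of weighing_dish from where it was at the start of the episode below 0.01 m and distance of each of jar_a, jar_b, powder, tweezers_1 from where it was at the start of the episode below 0.015 m and angle between each of jar_a, jar_b, powder's own z axis and vertical below 0.2 rad); the robot touches nothing.
It fails at once if the tare key is pressed (over 2.5 mm) while the cover is open (value of joint tare_key above 0.0025 m and value of joint draught_cover above 0.006 m).
It fails at once if the power key is pressed (over 2 mm) (value of joint power_key above 0.002 m).
It fails at once if the weighing dish is moved or lifted (over 10 mm) (distance of weighing_dish from where it was at the start of the episode above 0.01 m).
It fails at once if a jar, the bottle or the tweezers are moved or lifted (over 15 mm) (distance of any of jar_a, jar_b, powder, tweezers_1 from where it was at the start of the episode above 0.015 m).
It also fails if it takes over 45 s, if anything falls off the work surface, if the arm or the gripper's body presses on something with over 40 N, if the wrist force passes 120 N, or if a joint passes its speed limit or range.

## Working session

There is one attempt and no reset: what is moved stays moved. The work goes in short steps, Python scripts to look and compute and a tool call to move; the robot and the scene stay as the last step left them, time stands still between calls to the robot, and variables do not carry over. Pictures are saved under pics/ and viewed, and the job is handed in when it is done.

Besides the shell and the picture viewer there is one more tool, called after ">>>" by a JSON object that holds its "name" and its "arguments". send_rows: Moves the arm, as the interface text tells. Its arguments: {"type":"object","properties":{"moves":{"type":"array","items":{"type":"array"}}},"required":["moves"]}

```bash
mkdir -p pics; ls
cat > h.py <<'E'
from plant import bot, viewer, find_in, spot_point
import numpy as np, cv2
from scipy.spatial.transform import Rotation as R
def cam(n):
    m=viewer.camera_model(n);K=np.array([[m['fx'],0,m['cx']],[0,m['fy'],m['cy']],[0,0,1.]])
    Rm=cv2.Rodrigues(np.array(m['rvec'],float))[0];return K,Rm,np.array(m['tvec'],float).ravel()
def atz(n,px,z):
    K,Rm,t=cam(n);d=Rm.T@np.linalg.inv(K)@np.array([px[0],px[1],1.]);c=-Rm.T@t
    return c+d*(z-c[2])/d[2]
def proj(n,p):
    K,Rm,t=cam(n);q=K@(Rm@np.array(p,float)+t);return q[:2]/q[2]
E
python3 - <<'E'
from h import *
for n in ("side","top"):
    cv2.imwrite(f"pics/{n}0.png",viewer.capture(n))
    K,Rm,t=cam(n);print(n,-Rm.T@t,K[0,0])
    for th,z in (("cover_tab",161),("tare_well",55),("tare_key_top",42),("power_key_top",42),("weighing_dish",69),("balance",0)):
        r=spot_point(n,th)
        print(th,[(np.round(x['point']),round(x['conf'],2),np.round(atz(n,x['point'],z))) for x in r[:2]])
o=bot.get_obs();print(o['tool_pos'],o['tcp_rot'],o['time'],o['grip_width'],o['contact_force'])
E
```

```text
pics
side [262.07971633 754.87916874 751.77737884] 560.4607886247943
cover_tab [(array([294., 143.]), 0.97, array([642., -24., 161.]))]
tare_well [(array([374., 194.]), 0.63, array([493., -67.,  55.]))]
tare_key_top [(array([375., 202.]), 0.39, array([488., -61.,  42.])), (array([339., 295.]), 0.37, array([466., 189.,  42.]))]
power_key_top [(array([368., 237.]), 0.58, array([467.,  38.,  42.]))]
weighing_dish [(array([283., 219.]), 0.57, array([619.,  82.,  69.]))]
balance [(array([311., 227.]), 0.9, array([592.,  14.,   0.]))]
top [ 358.95870765  131.39049595 1033.92729365] 553.4347111045569
cover_tab [(array([430., 147.]), 0.79, array([650., -20., 161.]))]
tare_well [(array([452., 248.]), 0.98, array([499., -66.,  55.])), (array([428., 148.]), 0.46, array([684., -35.,  55.]))]
tare_key_top [(array([311., 202.]), 0.58, array([595., 183.,  42.])), (array([452., 248.]), 0.56, array([500., -69.,  42.]))]
power_key_top [(array([392., 267.]), 0.45, array([469.,  41.,  42.]))]
weighing_dish [(array([366., 190.]), 0.7, array([606.,  83.,  69.]))]
balance []
[139.92529302 506.02832532 248.75037709] [-1.57067952e+00  4.18204380e-07 -2.69817073e-01] 0.7 91.85116614001782 [ 0.61029283 -0.25824205  0.60626862]
```

View pics/side0.png

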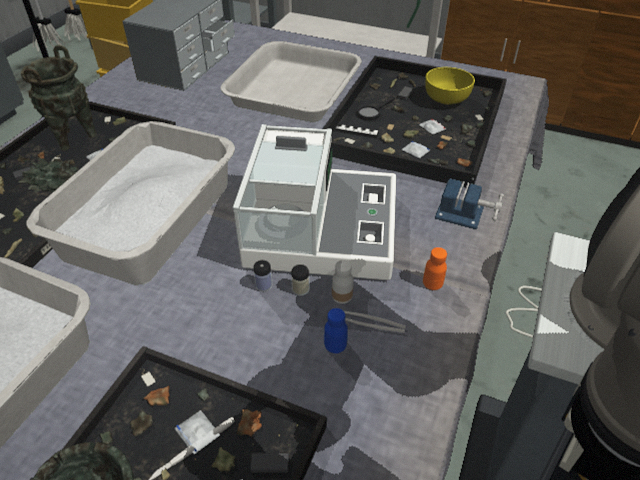

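View pics/top0.png

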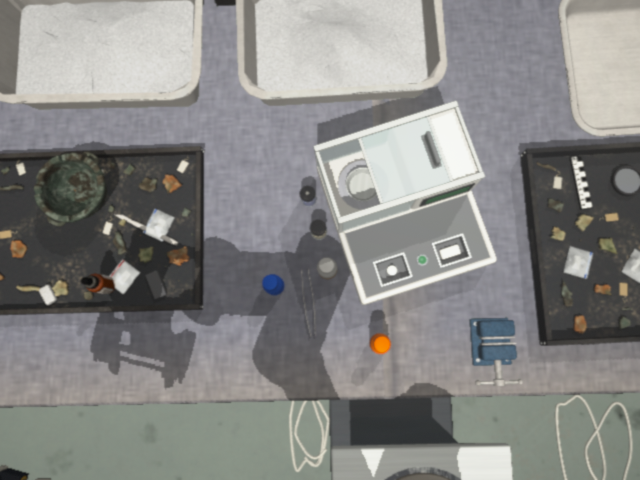

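Run:
```python
import cv2
a=cv2.imread('pics/top0.png')[90:310,300:510];cv2.imwrite('pics/topc.png',cv2.resize(a,None,fx=2.7,fy=2.7,interpolation=3))
a=cv2.imread('pics/side0.png')[115:285,225:405];cv2.imwrite('pics/sidec.png',cv2.resize(a,None,fx=3.4,fy=3.4,interpolation=3))
```

```text
(no output)
```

View pics/topc.png

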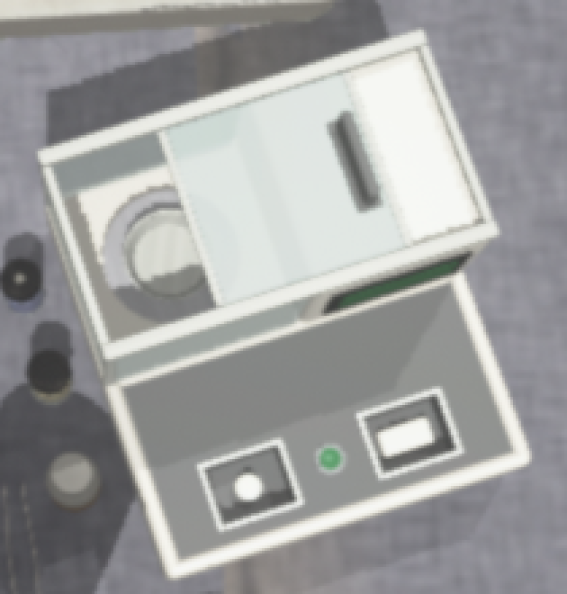

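View pics/sidec.png

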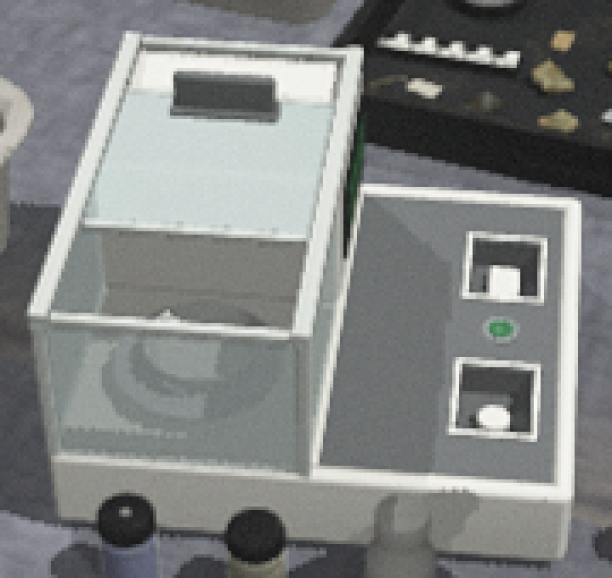

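Run:
```python
from h import *
from scipy.optimize import least_squares
T=lambda u,v:np.array([u/2.7+300-.3,v/2.7+90-.3]);S=lambda u,v:np.array([u/3.4+225-.3,v/3.4+115-.3])
D=[("top",T(410,432.5),(-115,-55,55)),("top",T(249,485),(-115,55,55)),("top",T(530,457),(-158,-126,55)),("top",T(172,577),(-158,126,55)),
("top",T(425,33),(113,-126,152)),("top",T(38,155),(113,126,152)),
("side",S(505,268),(-115,-55,55)),("side",S(495,398),(-115,55,55)),("side",S(582,200),(-158,-126,55)),("side",S(573,498),(-158,126,55)),("side",S(127,33),(113,-126,152)),("side",S(30,315),(113,126,152))]
def w(p,q):
    c,s=np.cos(p[2]),np.sin(p[2]);return np.array([p[0]+c*q[0]-s*q[1],p[1]+s*q[0]+c*q[1],q[2]])
def f(p,cams=("top","side")): return np.concatenate([proj(n,w(p,q))-u for n,u,q in D if n in cams])
for cs in (("top","side"),("top",),("side",)):
    r=least_squares(f,[600,20,.27],x_scale=[100,100,1],args=(cs,),loss='soft_l1');print(cs,np.round(r.x,3),np.round(f(r.x,cs).reshape(-1,2),1).tolist())
    p=r.x
    if len(cs)==2: P=p
p=P
print("tare",w(p,(-115,-55,42)),"power",w(p,(-115,55,42)))
for n,u in (("top",(430,147)),("side",(294,143))):
    g=atz(n,u,161);c,s=np.cos(p[2]),np.sin(p[2]);d=g[:2]-p[:2];print("tab in bal",c*d[0]+s*d[1],-s*d[0]+c*d[1])
```

```text
('top', 'side') [5.89779e+02 1.82780e+01 2.85000e-01] [[0.6, 0.4], [1.4, 0.0], [2.7, 1.8], [-0.5, 1.5], [0.2, -2.1], [-0.6, -0.9], [-0.1, 0.2], [0.1, 0.4], [-0.1, -0.3], [0.3, 1.2], [-0.8, -0.4], [-1.2, 0.5]]
('top',) [5.90167e+02 1.90450e+01 2.84000e-01] [[0.2, 0.2], [0.9, -0.2], [2.2, 1.7], [-1.0, 1.3], [-0.3, -2.3], [-1.1, -1.2]]
('side',) [5.89758e+02 1.70000e+01 2.84000e-01] [[0.1, -0.1], [0.3, 0.0], [0.2, -0.6], [0.5, 0.7], [-0.4, -0.7], [-0.8, 0.0]]
tare [494.8778778  -66.83191147  42.        ] power [463.95566432  38.73236617  42.        ]
tab in bal 47.99502616469779 -53.73365366481492
tab in bal 37.72351641247252 -55.84275901178195
```

>>> {"name": "send_rows", "arguments": {"moves": [[[0, 0, 0], [0, -8, 0], 0], [[0, 0, 0], [0, -8, 0], 0], [[0, 0, 0], [0, -8, 0], 0], [[0, 0, 0], [0, -7.7, 0], 0]]}}

```text
time: 1.2
tool_pos: [139.9, 506.0, 248.8]
tcp_rot: [-1.571, -0.0, 0.301]
contact_force: [0.1, 1.0, -0.4]
grip_width: 56.3
```

```bash
cat >> h.py <<'E'
B=(590.,18.,.2845)
def bal(q):
    c,s=np.cos(B[2]),np.sin(B[2]);return np.array([B[0]+c*q[0]-s*q[1],B[1]+s*q[0]+c*q[1],q[2]])
def togo(q,o=None):
    "q: fingertip target in balance frame"
    o=o or bot.get_obs();t=bal(q)+[0,0,22];Rm=R.from_euler('xyz',o['tcp_rot']).as_matrix()
    d=t-o['tool_pos'];c,s=np.cos(B[2]),np.sin(B[2]);e=np.array(o['tool_pos'])-[B[0],B[1],22]
    print('t',round(o['time'],2),'tcp',np.round(o['tool_pos'],1),'rpy',np.round(o['tcp_rot'],3),'F',np.round(o['contact_force'],1),'w',round(o['grip_width'],1))
    print('tip in bal',np.round([c*e[0]+s*e[1],-s*e[0]+c*e[1],e[2]],1),'togo tool',np.round(Rm.T@d,1))
    print('turn deg (tool)',np.round(np.degrees((R.from_matrix(Rm).inv()*R.from_euler('xyz',[-np.pi/2,0,B[2]])).as_rotvec()),1))
E
python3 -c "
from h import *
togo((43,-90,200));togo((43,-90,158))"
```

```text
t 1.2 tcp [139.9 506.  248.8] rpy [-1.571 -0.     0.301] F [ 0.1  1.  -0.4] w 56.3
tip in bal [-295.   594.8  226.8] togo tool [ 327.    26.7 -690.1]
turn deg (tool) [-0.   0.9  0. ]
t 1.2 tcp [139.9 506.  248.8] rpy [-1.571 -0.     0.301] F [ 0.1  1.  -0.4] w 56.3
tip in bal [-295.   594.8  226.8] togo tool [ 327.    68.7 -690.1]
turn deg (tool) [-0.   0.9  0. ]
```

>>> {"name": "send_rows", "arguments": {"moves": [[[20, 0, -43], [0, 0.9, 0], 0], [[20, 0, -43], [0, 0, 0], 0], [[20, 0, -43], [0, 0, 0], 0], [[20, 0, -43], [0, 0, 0], 0], [[20, 0, -43], [0, 0, 0], 0], [[20, 0, -43], [0, 0, 0], 0], [[20, 0, -43], [0, 0, 0], 0], [[20, 0, -43], [0, 0, 0], 0], [[20, 0, -43], [0, 0, 0], 0], [[20, 0, -43], [0, 0, 0], 0], [[20, 0, -43], [0, 0, 0], 0], [[20, 0, -43], [0, 0, 0], 0]]}}

```text
time: 2.7
tool_pos: [527.6, 69.1, 250.2]
tcp_rot: [-1.568, -0.006, 0.292]
contact_force: [0.5, 0.9, 1.1]
grip_width: 0.2
```

```bash
python3 -c "
from h import *
togo((43,-90,200))"
```

```text
t 2.7 tcp [527.6  69.1 250.2] rpy [-1.568 -0.006  0.292] F [0.5 0.9 1.1] w 0.2
tip in bal [-45.5  66.5 228.2] togo tool [  87.1   28.4 -157.3]
turn deg (tool) [-0.1  0.4  0.4]
```

>>> {"name": "send_rows", "arguments": {"moves": [[[22, 0, -39], [0, 0.4, 0.4], 0], [[22, 0, -39], [0, 0, 0], 0], [[22, 0, -39], [0, 0, 0], 0], [[21, 0, -39], [0, 0, 0], 0], [[0, 20, 0], [0, 0, 0], 0], [[0, 0, 0], [0, 0, 0], 0]]}}

```text
time: 3.45
tool_pos: [660.5, -64.4, 228.0]
tcp_rot: [-1.568, 0.001, 0.28]
contact_force: [-0.2, -0.4, -0.0]
grip_width: 0.6
```

Run:
```python
from h import *
togo((43,-90,158))
for n in ("side","top"):
    a=viewer.capture(n)
    r=spot_point(n,"cover_tab");print(n,[(np.round(x['point']),round(x['conf'],2),np.round(atz(n,x['point'],161))) for x in r[:2]])
    o=bot.get_obs();u=proj(n,np.array(o['tool_pos'])-[0,0,22]);print('tip px',u)
    c=a[100:260,220:420] if n=="side" else a[80:240,340:540]
    cv2.imwrite(f"pics/{n}1.png",cv2.resize(c,None,fx=3,fy=3,interpolation=3))
```

```text
t 3.45 tcp [660.5 -64.4 228. ] rpy [-1.568e+00  1.000e-03  2.800e-01] F [-0.2 -0.4 -0. ] w 0.6
tip in bal [ 44.6 -98.9 206. ] togo tool [-1.6 48.   8.8]
turn deg (tool) [-0.1 -0.2 -0. ]
side []
tip px [292.46360996 107.73439293]
top [(array([430., 146.]), 0.91, array([652., -20., 161.]))]
tip px [463.18257452 129.11302085]
```

View pics/side1.png

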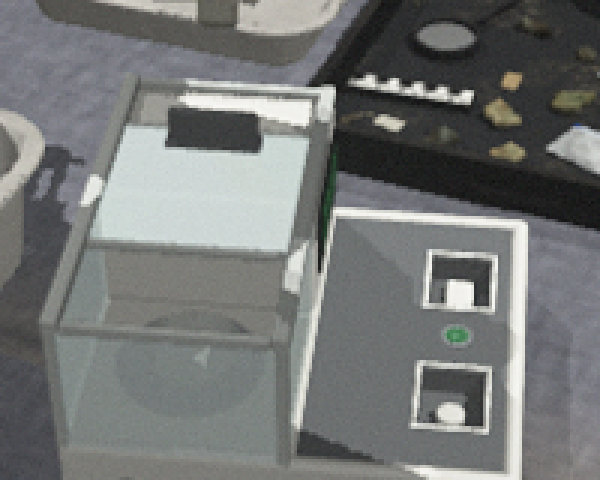

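View pics/top1.png

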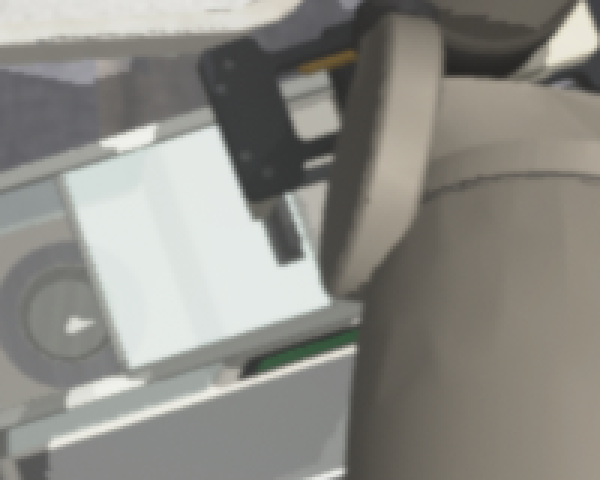

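The side view shows the closed fingertips at full-image pixel (293,107), where the projection puts them. The tab is at (291,143), so the fingers are on its outer side. Next I descend to 158 mm.

>>> {"name": "send_rows", "arguments": {"moves": [[[-1, 20, 0], [0, 0, 0], 0], [[0, 20, 0], [0, 0, 0], 0], [[0, 8, 0], [0, 0, 0], 0], [[0, 0, 0], [0, 0, 0], 0]]}}

```text
time: 4.15
tool_pos: [661.7, -62.3, 187.5]
tcp_rot: [-1.575, -0.011, 0.284]
contact_force: [0.0, 0.5, 0.6]
grip_width: 0.6
```

Run:
```python
from h import *
togo((43,-90,158))
a=viewer.capture("side");c=a[100:260,220:420];cv2.imwrite("pics/side2.png",cv2.resize(c,None,fx=3,fy=3,interpolation=3))
```

```text
t 4.15 tcp [661.7 -62.3 187.5] rpy [-1.575 -0.011  0.284] F [0.  0.5 0.6] w 0.6
tip in bal [ 46.3 -97.2 165.5] togo tool [-3.4  7.4  7.3]
turn deg (tool) [ 0.2 -0.   0.6]
```

View pics/side2.png

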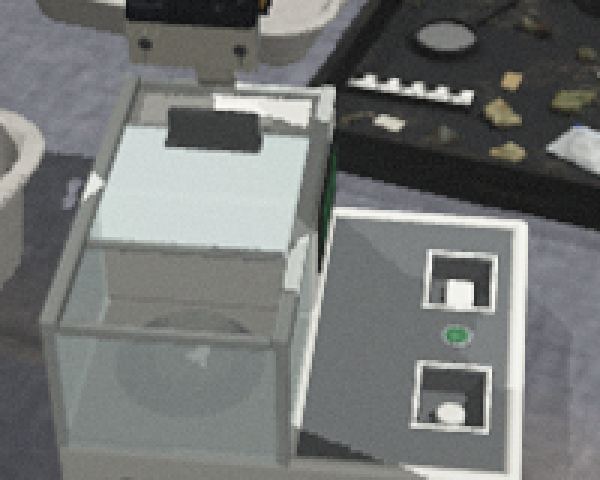

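>>> {"name": "send_rows", "arguments": {"moves": [[[-3, 7, 0], [0, 0, 0.6], 0], [[0, 0, 7], [0, 0, 0], 0], [[0, 0, 7], [0, 0, 0], 0], [[0, 0, 7], [0, 0, 0], 0], [[0, 0, 7], [0, 0, 0], 0]]}}

```text
time: 4.82
tool_pos: [651.5, -35.1, 182.5]
tcp_rot: [-1.577, -0.004, 0.284]
contact_force: [0.6, -0.4, 0.3]
grip_width: 0.2
```

Run:
```python
from h import *
togo((43,28,158))
```

```text
t 4.83 tcp [651.5 -35.1 182.5] rpy [-1.577 -0.004  0.284] F [ 0.6 -0.4  0.3] w 0.2
tip in bal [ 44.1 -68.2 160.5] togo tool [-1.2  1.9 96.2]
turn deg (tool) [ 0.4 -0.   0.2]
```

Run:
```python
from h import *
a=viewer.capture("side");c=a[100:260,220:420];cv2.imwrite("pics/side3.png",cv2.resize(c,None,fx=3,fy=3,interpolation=3))
r=spot_point("side","cover_tab");print([(np.round(x['point']),round(x['conf'],2),np.round(atz("side",x['point'],161))) for x in r[:2]])
```

```text
[(array([312., 230.]), 0.75, array([518., 178., 161.])), (array([292., 145.]), 0.56, array([643., -17., 161.]))]
```

View pics/side3.png

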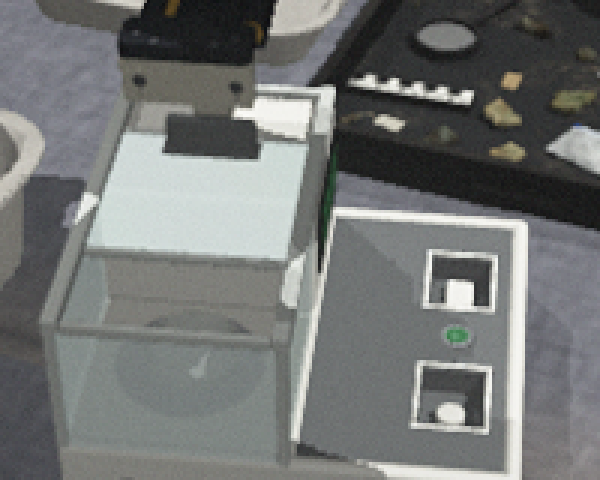

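The tab has moved: its top edge went from crop row 108 to about 115. The fingers are touching it, so I keep pushing.

>>> {"name": "send_rows", "arguments": {"moves": [[[0, 1, 9], [0, 0, 0.2], 0], [[0, 0, 9], [0, 0, 0], 0], [[0, 0, 9], [0, 0, 0], 0], [[0, 0, 9], [0, 0, 0], 0], [[0, 0, 9], [0, 0, 0], 0], [[0, 0, 9], [0, 0, 0], 0], [[0, 0, 9], [0, 0, 0], 0], [[0, 0, 5], [0, 0, 0], 0]]}}

```text
time: 5.92
tool_pos: [634.3, 25.7, 183.8]
tcp_rot: [-1.596, -0.005, 0.283]
contact_force: [2.8, -19.6, 4.5]
grip_width: 0.5
```

Run:
```python
from h import *
togo((43,28,158))
```

```text
t 5.92 tcp [634.3  25.7 183.8] rpy [-1.596 -0.005  0.283] F [  2.8 -19.6   4.5] w 0.5
tip in bal [ 44.7  -5.  161.8] togo tool [-1.7  3.  33.1]
turn deg (tool) [ 1.5 -0.1  0.3]
```

Run:
```python
from h import *
for n,s in (("side",np.s_[100:260,220:420]),("top",np.s_[80:240,300:500])):
    a=viewer.capture(n);cv2.imwrite(f"pics/{n}4.png",cv2.resize(a[s],None,fx=3,fy=3,interpolation=3))
togo((43,28,158))
```

```text
t 6.03 tcp [634.3  25.8 183.9] rpy [-1.596 -0.005  0.283] F [  3.7 -17.5   3.4] w 0.5
tip in bal [ 44.7  -4.9 161.9] togo tool [-1.8  3.1 33. ]
turn deg (tool) [ 1.4 -0.1  0.3]
```

View pics/side4.png

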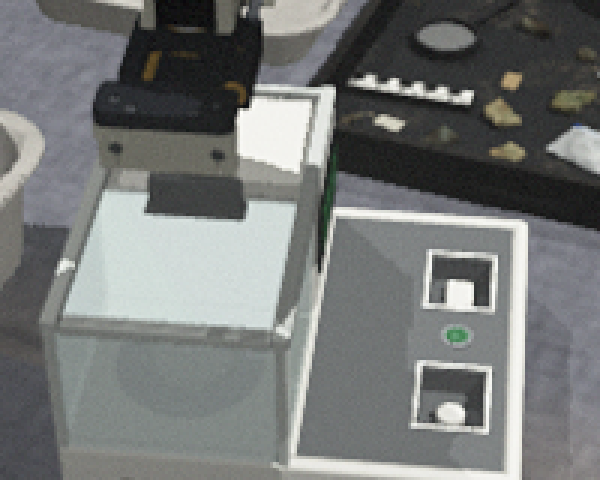

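View pics/top4.png

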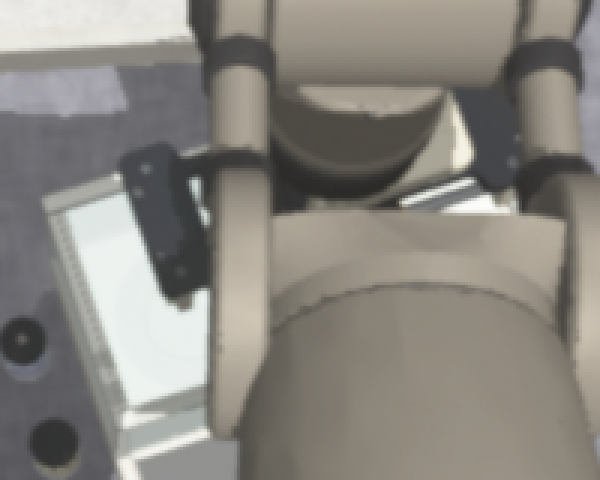

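The pane's leading edge lies along the left rim (side crop row ~325). The pushing force has climbed to about 18 N against 1–3 N of sliding friction, so the cover is at its end stop. I back off and go up.

>>> {"name": "send_rows", "arguments": {"moves": [[[0, 0, -12], [0.7, 0, 0], 0], [[0, 0, -12], [0.7, 0, 0], 0], [[0, -25, 0], [0, 0, 0], 0], [[0, -25, 0], [0, 0, 0], 0], [[0, -10, 0], [0, 0, 0], 0], [[0, 0, 0], [0, 0, 0], 0]]}}

```text
time: 6.78
tool_pos: [640.1, 2.2, 242.3]
tcp_rot: [-1.563, 0.0, 0.282]
contact_force: [-0.0, -0.4, -0.9]
grip_width: 0.1
```

Run:
```python
from h import *
togo((-115,-55,200))
a=viewer.capture("side");cv2.imwrite("pics/side5.png",cv2.resize(a[100:260,220:420],None,fx=3,fy=3,interpolation=3))
```

```text
t 6.78 tcp [640.1   2.2 242.3] rpy [-1.563  0.     0.282] F [-0.  -0.4 -0.9] w 0.1
tip in bal [ 43.7 -29.2 220.3] togo tool [-158.6   20.2  -26.3]
turn deg (tool) [-0.5 -0.1 -0. ]
```

View pics/side5.png

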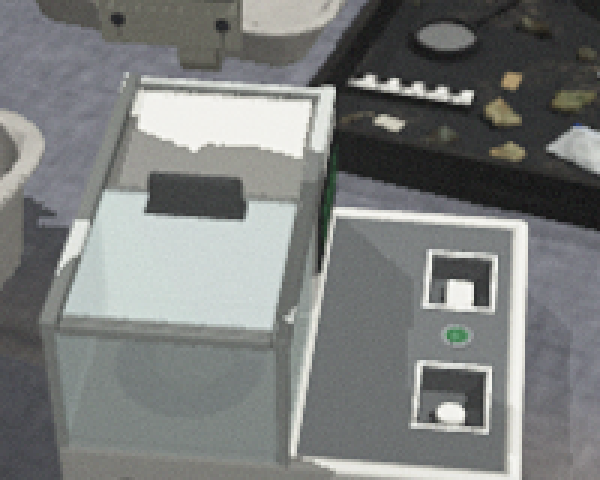

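The cover stayed shut: tab at crop (195,195), leading edge at the rim. Next, over the tare well, which is the right-hand, far one at crop (460,281) with the oblong key. The round key at (451,411) is the power key.

>>> {"name": "send_rows", "arguments": {"moves": [[[-30, 0, -5], [-0.5, 0, 0], 0], [[-30, 0, -5], [0, 0, 0], 0], [[-30, 0, -5], [0, 0, 0], 0], [[-30, 0, -5], [0, 0, 0], 0], [[-25, 0, -5], [0, 0, 0], 0], [[-8, 0, -2], [0, 0, 0], 0], [[0, 0, 0], [0, 0, 0], 0]]}}

```text
time: 7.7
tool_pos: [493.9, -66.3, 234.1]
tcp_rot: [-1.564, 0.012, 0.284]
contact_force: [-0.6, -0.0, 0.5]
grip_width: 0.3
```

Run:
```python
from h import *
togo((-115,-55,100))
```

```text
t 7.7 tcp [493.9 -66.3 234.1] rpy [-1.564  0.012  0.284] F [-0.6 -0.   0.5] w 0.3
tip in bal [-116.   -54.   212.1] togo tool [  2.3 112.1  -1.9]
turn deg (tool) [-0.4 -0.  -0.7]
```

>>> {"name": "send_rows", "arguments": {"moves": [[[0, 25, 0], [-0.4, 0, -0.7], 0], [[0, 25, 0], [0, 0, 0], 0], [[0, 25, 0], [0, 0, 0], 0], [[0, 25, 0], [0, 0, 0], 0], [[0, 18, 0], [0, 0, 0], 0], [[0, 5, 0], [0, 0, 0], 0], [[0, 0, 0], [0, 0, 0], 0]]}}

```text
time: 8.57
tool_pos: [499.9, -63.6, 105.9]
tcp_rot: [-1.571, -0.004, 0.287]
contact_force: [0.5, -0.8, -0.1]
grip_width: 0.6
```

Run:
```python
from h import *
togo((-115,-55,65))
a=viewer.capture("side");cv2.imwrite("pics/side6.png",cv2.resize(a[120:280,280:440],None,fx=3.7,fy=3.7,interpolation=3))
a=viewer.capture("top");cv2.imwrite("pics/top6.png",cv2.resize(a[180:320,360:540],None,fx=3.7,fy=3.7,interpolation=3))
```

```text
t 8.57 tcp [499.9 -63.6 105.9] rpy [-1.571 -0.004  0.287] F [ 0.5 -0.8 -0.1] w 0.6
tip in bal [-109.3  -53.    83.9] togo tool [-5.7 18.8 -2. ]
turn deg (tool) [-0.   0.2  0.2]
```

View pics/side6.png

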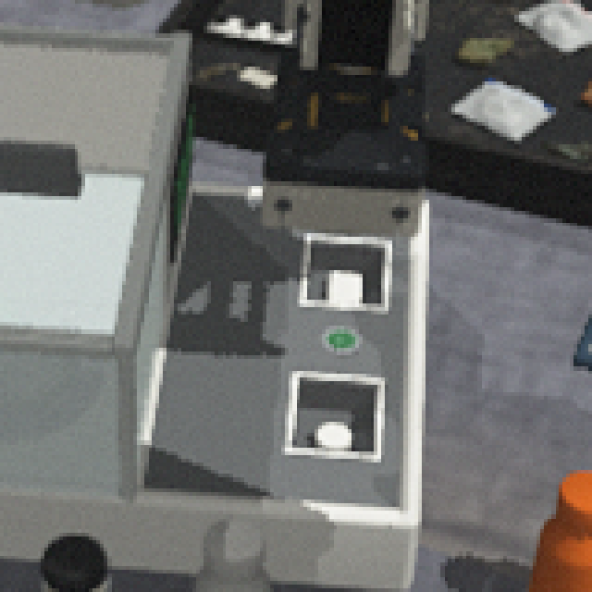

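View pics/top6.png

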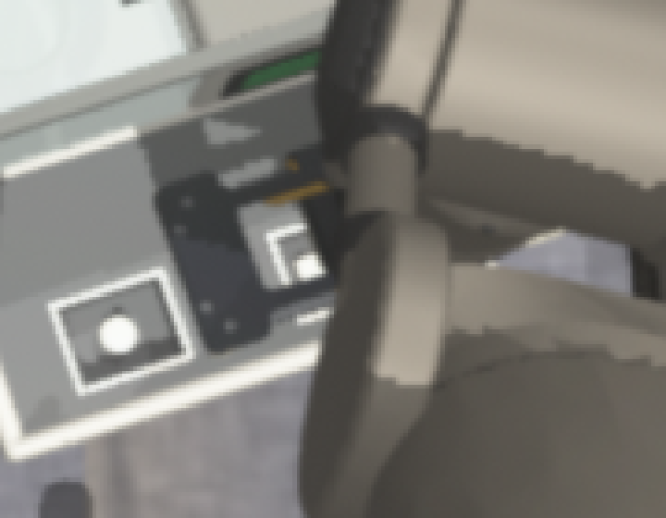

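>>> {"name": "send_rows", "arguments": {"moves": [[[-5, 5, -2], [0, 0, 0], 0], [[0, 5, 0], [0, 0, 0], 0], [[0, 3, 0], [0, 0, 0], 0], [[0, 0, 0], [0, 0, 0], 0]]}}

```text
time: 9.18
tool_pos: [496.3, -67.6, 94.0]
tcp_rot: [-1.573, -0.008, 0.287]
contact_force: [0.3, 0.2, 0.4]
grip_width: 0.3
```

Run:
```python
from h import *
togo((-115,-55,46))
o=bot.get_obs()
for n in("side","top"): print(n,proj(n,np.array(o['tool_pos'])-[0,0,22]))
for z in (155,161,173): print(z,atz("side",(285,165),z)[:2])
a=viewer.capture("top");cv2.imwrite("pics/top7.png",cv2.resize(a[200:300,400:520],None,fx=5,fy=5,interpolation=3))
```

```text
t 9.18 tcp [496.3 -67.6  94. ] rpy [-1.573 -0.008  0.287] F [0.3 0.2 0.4] w 0.3
tip in bal [-113.9  -55.9   72. ] togo tool [-1.3 26.   0.9]
turn deg (tool) [0.1 0.1 0.4]
side [373.12418686 186.51226611]
top [454.50424348 248.00147855]
155 [631.6847769  35.673331 ]
161 [627.96876748  42.90422677]
173 [620.53674863  57.36601832]
```

View pics/top7.png

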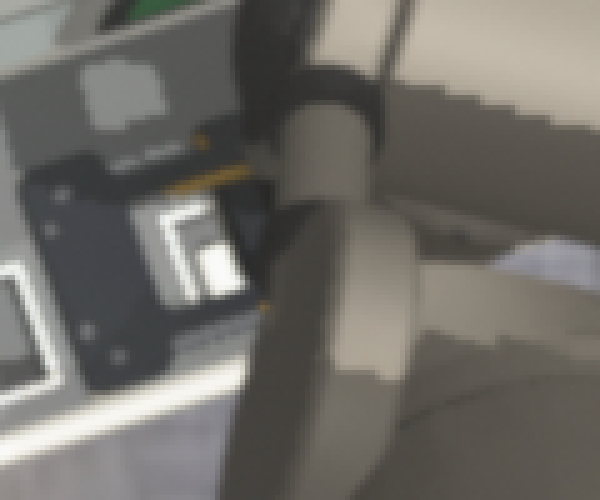

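>>> {"name": "send_rows", "arguments": {"moves": [[[-1, 6, 1], [0, 0, 0.3], 0], [[0, 6, 0], [0, 0, 0], 0], [[0, 5, 0], [0, 0, 0], 0], [[0, 4, 0], [0, 0, 0], 0], [[0, 0, 0], [0, 0, 0], 0]]}}

```text
time: 9.85
tool_pos: [495.1, -66.8, 71.4]
tcp_rot: [-1.573, -0.002, 0.287]
contact_force: [-0.2, 0.0, -0.7]
grip_width: 0.1
```

Run:
```python
from h import *
togo((-115,-55,37))
```

```text
t 9.85 tcp [495.1 -66.8  71.4] rpy [-1.573 -0.002  0.287] F [-0.2  0.  -0.7] w 0.1
tip in bal [-114.9  -54.8   49.4] togo tool [-0.2 12.4 -0.2]
turn deg (tool) [0.1 0.1 0.1]
```

The tip is 5.6 mm inside the well with no contact force. I press slowly from here.

>>> {"name": "send_rows", "arguments": {"moves": [[[0, 4, 0], [0, 0, 0], 0], [[0, 4, 0], [0, 0, 0], 0], [[0, 3, 0], [0, 0, 0], 0]]}}

```text
time: 10.22
tool_pos: [495.5, -66.9, 60.3]
tcp_rot: [-1.573, -0.003, 0.287]
contact_force: [-0.8, 0.6, 2.9]
grip_width: 0.5
```

Run:
```python
from h import *
togo((-115,-55,37))
```

```text
t 10.22 tcp [495.5 -66.9  60.3] rpy [-1.573 -0.003  0.287] F [-0.8  0.6  2.9] w 0.5
tip in bal [-114.6  -55.    38.3] togo tool [-0.4  1.3 -0. ]
turn deg (tool) [0.1 0.1 0.2]
```

The force is 2.9 N with the tip at 38.3 mm, which fits the key's spring. I push on to the stop and hold.

>>> {"name": "send_rows", "arguments": {"moves": [[[0, 3, 0], [0, 0, 0], 0], [[0, 3, 0], [0, 0, 0], 0], [[0, 3, 0], [0, 0, 0], 0], [[0, 3, 0], [0, 0, 0], 0], [[0, 3, 0], [0, 0, 0], 0], [[0, 3, 0], [0, 0, 0], 0], [[0, 3, 0], [0, 0, 0], 0], [[0, 3, 0], [0, 0, 0], 0]]}}

```text
time: 11.22
tool_pos: [495.4, -66.9, 58.6]
tcp_rot: [-1.58, -0.01, 0.29]
contact_force: [-10.1, 2.0, 34.6]
grip_width: 0.4
```

Run:
```python
from h import *
togo((-115,-55,37))
```

```text
t 11.22 tcp [495.4 -66.9  58.6] rpy [-1.58 -0.01  0.29] F [-10.1   2.   34.6] w 0.4
tip in bal [-114.6  -54.9   36.6] togo tool [-0.4 -0.4 -0.1]
turn deg (tool) [0.5 0.3 0.6]
```

The key is at its stop (tip at 36.6–37 mm, 35 N) and has been held for about a second. I release straight up.

>>> {"name": "send_rows", "arguments": {"moves": [[[0, -5, 0], [0, 0, 0], 0], [[0, -8, 0], [0, 0, 0], 0], [[0, -10, 0], [0, 0, 0], 0], [[0, -20, 0], [0, 0, 0], 0], [[0, -30, 0], [0, 0, 0], 0], [[0, -40, 0], [0, 0, 0], 0], [[0, -40, 0], [0, 0, 0], 0], [[0, -20, 0], [0, 0, 0], 0], [[-30, 0, -30], [0, 0, 0], 0], [[-30, 0, -30], [0, 0, 0], 0], [[0, 0, 0], [0, 0, 0], 0], [[0, 0, 0], [0, 0, 0], 0]]}}

```text
time: 12.72
tool_pos: [452.4, -141.7, 240.3]
tcp_rot: [-1.581, -0.012, 0.291]
contact_force: [1.2, -0.6, 0.5]
grip_width: 0.5
```

Run:
```python
from h import *
togo((-115,-55,37))
a=viewer.capture("side");cv2.imwrite("pics/side8.png",cv2.resize(a[100:370,210:450],None,fx=2.2,fy=2.2,interpolation=3))
b=cv2.imread("pics/side0.png")
for th in ("jar_a","powder","weighing_dish","tweezers_1"):
    print(th,[(np.round(x['point']),round(x['conf'],2)) for x in spot_point("side",th)[:4]])
```

```text
t 12.72 tcp [ 452.4 -141.7  240.3] rpy [-1.581 -0.012  0.291] F [ 1.2 -0.6  0.5] w 0.5
tip in bal [-176.9 -114.6  218.3] togo tool [ 60.1 181.4  61.2]
turn deg (tool) [0.6 0.4 0.7]
jar_a [(array([265., 288.]), 0.68), (array([303., 288.]), 0.65)]
powder [(array([431., 283.]), 0.94), (array([338., 342.]), 0.77), (array([342., 296.]), 0.6)]
weighing_dish [(array([302., 288.]), 0.71)]
tweezers_1 [(array([365., 322.]), 0.61)]
```

View pics/side8.png

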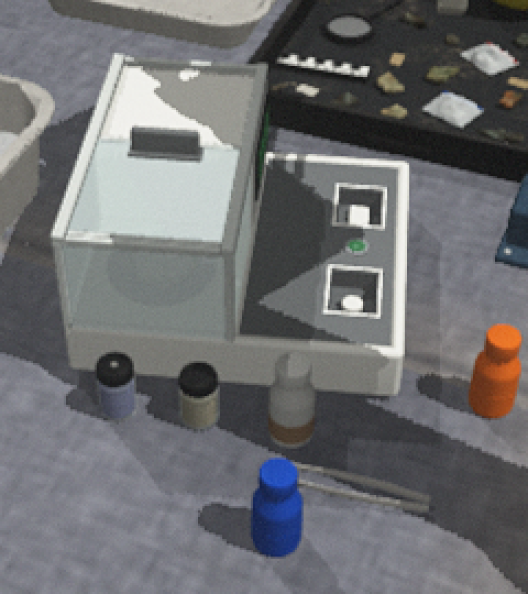

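The cover is shut: tab at full-image (285,165), as it was at the stop. Both keys are up, jars, bottle and tweezers are in place, and the arm is clear. I hand the job in.

```bash
python3 -c "
from h import *
print(bot.close_job())"
```

```text
the job is handed in; nothing more can be done
None
```

I slid the draught cover shut by its tab, then pressed the tare key down, held it and let it spring back. I handed the job in at about 13 s; no verdict was reported.

- **Cover:** I pushed it with closed fingers until it stopped. The force rose to about 18 N, against 1–3 N for sliding. In the last picture the tab is at the same pixel as when it hit the stop.
- **Tare key:** I pressed it down to its stop, with the fingertips at 36.6 mm (37 mm is fully down). It was held for a little under a second, then released straight up. The force reached about 35 N, far more than the 3.7 N needed, but that was at the fingers and below the limits given.
- **Last checks:** The last picture shows both keys up, the jars, bottle and tweezers upright in place, and the arm clear of everything. I judged the objects by eye, not by measuring each one.
- **Not confirmed:**
  - The point network did not find the dish in the last picture; its one report for it was on a jar. The dish shows only faintly through the pane, but the fingers never went into the chamber.
  - Neither camera could see the fingertips over the tare well, so I went in by calibration and force. There was no contact until the key.

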